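# Index and load the model turntable

### The arm

A 7-joint arm with a two-finger parallel gripper is mounted at the origin on a cart in front of the work surface, level with it; the furniture and walls round the work are solid. World frame = base frame: x ahead of the robot, y to its left, z up, the work surface at z = 0. Lengths are in m, angles in rad, forces in N, time in s.
With the tool pointing down it reaches from about 0.4 to 0.85 m from the base axis. Payload 4.5 kg.
Tool frame: the origin (TCP) lies midway between the tips of the shut fingers; the grasp point (between the pads) lies 19 mm behind it; z points along the fingers, y is the line along which they close (so a half turn about z gives the same grasp; the last joint's range is limited). The gripper opens to 88 mm and grips with 3 to 60 N. Pads are 18 mm wide; open, the fingers measure 123 mm over their backs; the gripper's body (75 mm by 187 mm) begins 45 mm behind the grasp point.
Start: joints at [1.156, 0.689, -0.195, 1.565, 0.157, 0.902, -0.215], TCP at [0.271, -0.563, 0.208] pointing down, gripper open.
Joint ranges: [-3.01, 3.01], [-0.46, 2.08], [-1.47, 1.51], [0.13, 2.56], [-1, 4.14], [0.04, 2.09], [-2.66, 2.66]. Speed limits (rad/s): [2.57, 2.57, 3.14, 3.14, 3.14, 3.14, 3.14].

### API

Orientations are given as a 3x3 rotation matrix whose columns are the frame's x, y, z axes.
In Python, from rig import * gives the robot as it stands.
- The arm moves only by the tool step_arm, never from a script. Its argument "motion" is a list that holds one entry, the list of rows, each a list of 4 numbers: the shift along the tool's x, y, z in cm, then the turn about the tool's z in degrees. In form: [[[tx, ty, tz, spin], ...]]. A call has 1 to 12 rows; each row is the pose to reach, as a shift and turn from the pose commanded when the call began, along the tool's axes at that moment; what a row does not reach only later rows make up. A row lasts 1/8 s, in which the tool goes at most 62.5 mm and 10.7 degrees, less where a joint would pass 70% of its speed; a pose out of reach is approached as far as the arm can. A call with a gripper value outside its range is refused whole. "hand" is the gripper's target within -1 to 1 (fully open at 1, half-way at 0, shut at -1), set as the call begins (left out, the last holds). The fingers move at their own pace and stop on an object; "grip_force" is the grip in N (left out, the last holds). Time passes only in rows, so rows that repeat a pose let the fingers close. It gives the time, the measured TCP pose, the force, the opening and the grip force at its end, in the units of the state.
- observe(): the state, without advancing time (a new reading comes with each control period).
- capture(name): name is "scene" or "side" or "wrist"; returns the picture (480x640x3 uint8, red, green, blue); there is no depth.
- get_calibration(name): a dict with "mtx" (3x3 intrinsics, pixels), "cam_to_world" (4x4, takes a point from camera to world coordinates); the wrist camera has in their place "tool_from_camera" (4x4, takes a point from camera to tool coordinates, whose origin is the TCP and whose axes are the flange's). Camera axes: x right, y down, z forward; pixel columns grow to the right and rows downward; lengths in m; the calibration is good to about 2 mm. The wrist camera is an equidistant fisheye: a pixel r from the principal point sees the ray r / f radians off the axis. A picture is of the moment at which its call begins: read the wrist's pose just before it. get_calibration takes no time and is no camera call.
- close_job(): hands the job in; it is judged then, once.
Trained networks look in the newest picture that a camera, given by its name, has taken for a name from the list of things; names that differ only in an ending like _2 or _b are one class to them, and where a whole thing is asked for, a point or a joint stands for the part that bears it (a point fixed in the world has none). Each returns a list of dicts, best first, with "conf" (0 to 1); they miss things now and then, are a little off and sometimes report something else, mostly with a low value. They report only what shows in the picture. A call takes as long as a camera call.
- search_frame(camera, target): "bbox" ([centre column, centre row, width, height] in pixels, round what is visible of it).
- trace(camera, target): "mask" (480x640 bool, what is visible of it) and "bbox" ([centre column, centre row, width, height] in pixels, round what is visible of it).
The state is a dict: "clock": time; "q": joint angles; "joint_vel": joint speeds; "effort": joint torques, N m; "tool_pos": TCP position; "tool_rot": TCP orientation; "contact_force": force on the tool from outside, world axes, zero at the start; "moment": the same for the moment, N m; "opening": finger opening in m; "finger_force": force on a finger pad.
Only numpy, scipy, OpenCV 4.12 (cv2) and the standard library are available. Lean on these libraries where they do the work, as an engineer would, in place of code of your own. Each camera call takes 0.05 s, during which the arm holds its last target. There are 200 camera calls.

### The job

Turn the round plate by the posts on its rim until the engraved line on it faces the fixed pointer, then push the lock bolt fully home into the notch in the rim. Once it is locked, set the plaster arch model from the left of the stand upright on the plate with its front teeth towards the pointer, centred on the stop bar, and slide it back until its flat back is flush against the bar. Leave the die, the polishing wheel and the wax tin where they are.

Things in the scene. Friction and masses are not known exactly. Their poses are not given: they have to be found in the camera images.
- index_stand: Fixed grey stand. Origin on the worktop on the plate's axis; -x points to the fixed pointer (roughly at the robot), +y along the lock bolt. Foot 148 mm across, 11 mm high, with a 50 mm wide tongue under the bolt to y = 150 mm. Bolt guide block: 36 mm wide, y = 87 to 105 mm, top at z = 34 mm. Pointer block: 85 to 98 mm from the axis, top at z = 32 mm.
- turntable: Round steel plate, 164 mm across, 18 mm thick, on a vertical axis; turns either way more than a full turn under about 3 N at the posts and stays where left. Origin on the axis at its underside, 12 mm over the worktop; top face at its z = 18 mm. Engraved line on its -x side, stop bar across its +x side, 16 mm wide notch in the rim at its +y side.
- mark (a point): The outer end of the engraved dark line, 76 mm from the axis on the plate's top face. The line runs radially and is 3 mm wide.
- stop_face (a point): Middle of the foot of the stop bar's inner face, on the plate's top face, 32 mm from the axis on the plate's +x. The bar is 44 mm long along the plate's y, 8 mm thick (outwards from this face) and 16 mm high.
- post1 (a point): Top centre of an upright steel post on the plate, 10 mm thick, 24 mm high above the plate's top face, 69 mm from the axis at 55 degrees (anticlockwise from above) from the plate's +x axis. Push it with shut fingers to turn the plate.
- post2 (a point): Top centre of an upright steel post on the plate, 10 mm thick, 24 mm high above the plate's top face, 69 mm from the axis at 125 degrees (anticlockwise from above) from the plate's +x axis. Push it with shut fingers to turn the plate.
- post3 (a point): Top centre of an upright steel post on the plate, 10 mm thick, 24 mm high above the plate's top face, 69 mm from the axis at -125 degrees (anticlockwise from above) from the plate's +x axis. Push it with shut fingers to turn the plate.
- post4 (a point): Top centre of an upright steel post on the plate, 10 mm thick, 24 mm high above the plate's top face, 69 mm from the axis at -55 degrees (anticlockwise from above) from the plate's +x axis. Push it with shut fingers to turn the plate.
- pointer_tip (a point): Tip of the fixed pointer, 84 mm from the axis, level with the plate's top face. The line faces it when mark, pointer tip and axis are in one line.
- lock_bolt (a joint): Travel in m of the lock bolt, a round steel bar 12 mm thick with a round nose, sliding towards the axis (stand -y): 0 fully out, 0.020 fully home in the notch. It moves under about 2 to 6 N, stays where it is left, and is blocked by the rim after about 0.010 unless the notch faces it (then the line faces the pointer); the nose centres the plate over the last few mm.
- bolt_knob (a point): Centre of the top of the bolt's upright knob, 54 mm over the worktop: a post 14 mm thick (17 mm near the top) that rises from 13 mm over the worktop, at stand y = 132 mm when the bolt is out and 112 mm when it is home. Push it from outside towards the axis.
- arch_model: The yellowish plaster arch model of a jaw, 59 x 62 x 31 mm, about 140 g, standing on the worktop to the left of the stand. Origin: centre of its underside; z up, front teeth at -x, flat back face at x = +30 mm. The base, 16 mm high, is 62 mm wide across y: grasp these two sides from above, low down.
- model_front (a point): Middle of the front face of the arch model's base, 30 mm from its origin on -x, 8 mm above its underside.
- die: Bystander: small single-tooth die, 12 x 14 x 25 mm, origin at the centre of its underside.
- polishing_wheel: Bystander: brown polishing wheel lying flat, 40 mm across, 10 mm high, origin at the centre of its underside.
- wax_tin: Bystander: round screw tin, 56 mm across, 25 mm high, origin at the centre of its underside.

How it is judged:
On the way, in this order (a step that is already met when the one before it is completed fails the run):
1. the engraved line faces the pointer (within 5 mm sideways at the rim) and the plate is at rest, the bolt not yet in the notch (y of mark in the frame of index_stand between -0.005 and 0.005 m and x of mark in the frame of index_stand below -0.05 m and angular speed of turntable below 0.05 rad/s and value of joint lock_bolt below 0.012 m), for 0.2 s.
2. the lock bolt is fully home (within 2 mm) (value of joint lock_bolt above 0.018 m), for 0.2 s.
At the end, for the whole second after the job is handed in: The engraved line faces the pointer within 5 mm at the rim, the bolt is home within 2 mm, and the arch model stands upright and at rest on the plate, front teeth to the pointer, its back within 3 mm of the stop bar, parallel to it within 0.1 rad and centred on it within 10 mm (y of mark in the frame of index_stand between -0.005 and 0.005 m and x of mark in the frame of index_stand below -0.05 m and value of joint lock_bolt above 0.018 m and x of arch_model in the frame of turntable between -0.001 and 0.006 m and y of arch_model in the frame of turntable between -0.01 and 0.01 m and z of arch_model in the frame of turntable between 0.015 and 0.021 m and angle between the x axis of arch_model and the x axis of turntable, either way round below 0.1 rad and x of model_front in the frame of turntable below -0.02 m and angle between arch_model's own z axis and vertical below 0.06 rad and linear speed of arch_model below 0.01 m/s); the robot touches nothing.
It fails at once if the arch model is put on the plate before the bolt is home (contact force between arch_model and turntable above 0.1 N and value of joint lock_bolt below 0.017 m).
It fails at once if the die, the polishing wheel or the wax tin is shifted by more than 20 mm (distance of any of die, polishing_wheel, wax_tin from where it was at the start of the episode above 0.02 m).
It also fails if it takes over 72 s, if anything falls off the work surface, if the arm or the gripper's body presses on something with over 40 N, if the wrist force passes 120 N, or if a joint passes its speed limit or range.

## Working session

There is one attempt and no reset: what is moved stays moved. The work goes in short steps, Python scripts to look and compute and a tool call to move; the robot and the scene stay as the last step left them, time stands still between calls to the robot, and variables do not carry over. Pictures are saved under pics/ and viewed, at most 10 in all, crops included, and the job is handed in when it is done.

Besides the shell and the picture viewer there is one more tool, called after "Request:" as a command line: name --argument value ..., lists and objects as JSON in quotes. step_arm: Moves the arm, as the interface text tells. Its arguments: {"type":"object","properties":{"motion":{"type":"array"},"hand":{"type":"number"},"grip_force":{"type":"number"}},"required":["motion"]}

```bash
mkdir -p pics
cat > h.py <<'E'
from rig import *
import numpy as np, cv2
def snap(c,n):
    im=capture(c); cv2.imwrite(f'pics/{n}.png',im[:,:,::-1]); return im
def ray(c,u,v):
    k=get_calibration(c);K=k['mtx'];T=k['cam_to_world']
    d=T[:3,:3]@np.linalg.solve(K,[u,v,1.]);return T[:3,3],d
def atz(c,u,v,z):
    o,d=ray(c,u,v);return o+d*(z-o[2])/d[2]
def pix(c,p):
    k=get_calibration(c);T=np.linalg.inv(k['cam_to_world']);q=k['mtx']@(T[:3,:3]@np.array(p)+T[:3,3]);return q[:2]/q[2]
def wz(u,v,z,s):
    k=get_calibration('wrist');K=k['mtx'];T=k['tool_from_camera']
    x=(u-K[0,2])/K[0,0];y=(v-K[1,2])/K[1,1];r=np.hypot(x,y)+1e-9
    d=np.array([x/r*np.sin(r),y/r*np.sin(r),np.cos(r)])
    R=np.array(s['tool_rot']);o=R@T[:3,3]+s['tool_pos'];d=R@(T[:3,:3]@d);return o+d*(z-o[2])/d[2]
E
python3 - <<'E'
from h import *
s=observe();print({k:np.round(v,3).tolist() for k,v in s.items()})
for c in ['scene','side']:
    snap(c,c+'0')
    print(c,get_calibration(c)['cam_to_world'].__array__().round(3).tolist())
    for t in ['index_stand','turntable','arch_model','post1','mark','bolt_knob','pointer_tip','stop_face','die','wax_tin','polishing_wheel']:
        print(t,[(round(d['conf'],2),np.round(d['bbox']).tolist()) for d in search_frame(c,t)][:5])
E
```

```text
{'clock': 0.0, 'q': [1.156, 0.69, -0.194, 1.566, 0.157, 0.902, -0.215], 'joint_vel': [-0.001, -0.001, 0.0, -0.001, -0.001, 0.002, 0.001], 'effort': [0.001, -52.756, -1.267, -15.342, -0.053, 0.007, 0.0], 'tool_pos': [0.271, -0.563, 0.207], 'tool_rot': [[0.901, 0.434, -0.001], [0.434, -0.901, 0.002], [-0.0, -0.002, -1.0]], 'contact_force': [0.764, 0.542, -0.217], 'moment': [0.005, 0.004, 0.014], 'finger_force': 0.0, 'opening': 0.088}
scene [[-0.798, -0.256, 0.545, 0.064], [-0.602, 0.358, -0.714, 0.679], [-0.012, -0.898, -0.44, 0.44], [0.0, 0.0, 0.0, 1.0]]
index_stand [(0.97, [377.0, 246.0, 94.0, 76.0])]
turntable [(0.74, [370.0, 231.0, 84.0, 44.0])]
arch_model [(0.83, [325.0, 324.0, 50.0, 45.0]), (0.56, [372.0, 232.0, 86.0, 46.0])]
post1 [(0.89, [372.0, 233.0, 86.0, 47.0]), (0.62, [325.0, 323.0, 48.0, 43.0])]
mark [(0.92, [371.0, 233.0, 79.0, 50.0])]
bolt_knob [(0.63, [372.0, 260.0, 9.0, 24.0]), (0.43, [262.0, 316.0, 24.0, 20.0])]
pointer_tip [(0.73, [374.0, 245.0, 92.0, 82.0])]
stop_face [(0.89, [371.0, 233.0, 87.0, 46.0])]
die []
wax_tin [(0.92, [340.0, 206.0, 24.0, 14.0]), (0.72, [371.0, 231.0, 84.0, 46.0]), (0.42, [326.0, 322.0, 44.0, 39.0])]
polishing_wheel [(0.62, [262.0, 314.0, 25.0, 20.0]), (0.25, [371.0, 233.0, 87.0, 45.0])]
side [[-0.999, -0.03, 0.027, 0.521], [-0.039, 0.565, -0.824, 0.732], [0.009, -0.824, -0.566, 0.528], [0.0, 0.0, 0.0, 1.0]]
index_stand [(0.96, [343.0, 239.0, 91.0, 79.0])]
turntable [(0.75, [337.0, 229.0, 78.0, 54.0]), (0.72, [336.0, 339.0, 24.0, 21.0])]
arch_model [(0.66, [394.0, 324.0, 38.0, 39.0])]
post1 [(0.57, [337.0, 226.0, 78.0, 53.0])]
mark [(0.64, [336.0, 224.0, 78.0, 54.0])]
bolt_knob [(0.69, [339.0, 227.0, 76.0, 51.0]), (0.48, [372.0, 252.0, 13.0, 22.0])]
pointer_tip []
stop_face [(0.62, [338.0, 227.0, 75.0, 51.0])]
die [(0.46, [283.0, 247.0, 9.0, 11.0])]
wax_tin [(0.77, [274.0, 203.0, 24.0, 21.0])]
polishing_wheel [(0.8, [334.0, 339.0, 24.0, 21.0])]
```

View pics/scene0.png

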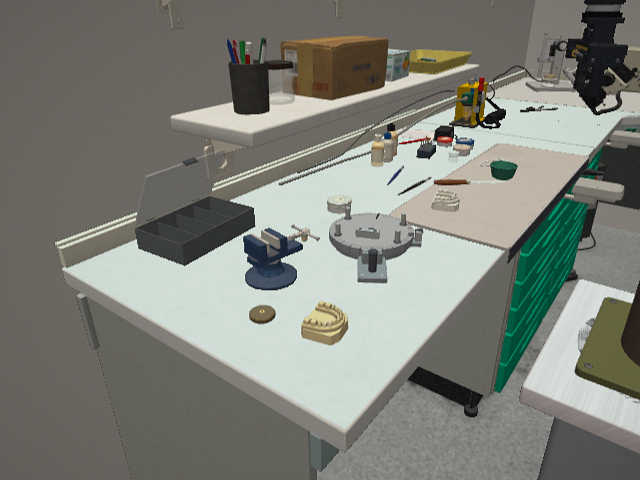

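View pics/side0.png

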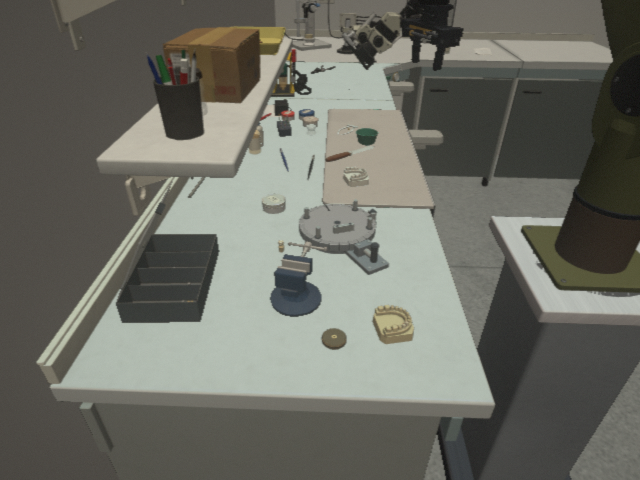

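The scene shows the plate at about (371,232), the bolt knob at (372,258), the pointer at (418,237), the arch model at (325,323), a blue vise at (272,262), the wheel at (262,314) and the tin at (340,203). The side view agrees.

Run:
```python
from h import *
for c,L in dict(scene=dict(plate=(371,233,.03),knobtop=(372,251,.054),model=(325,327,.01),wheel=(262,314,.005),tin=(340,204,.02),vise=(272,275,.0),ptr=(418,231,.032)),side=dict(plate=(337,226,.03),knobtop=(374,244,.054),model=(394,328,.01),wheel=(334,339,.005),tin=(274,203,.02),die=(282,247,.01),vise=(297,297,0),ptr=(373,212,.032))).items():
    for n,(u,v,z) in L.items(): print(c,n,atz(c,u,v,z).round(3))
    im=cv2.imread(f'pics/{c}0.png')
a=cv2.imread('pics/scene0.png')[190:290,290:440];b=cv2.imread('pics/side0.png')[190:290,260:410]
cv2.imwrite('pics/crop0.png',np.hstack([cv2.resize(x,(400,400*100//150),interpolation=3) for x in(a,b)]))
k=get_calibration('wrist');print(np.round(k['mtx'],1).tolist(),np.round(k['tool_from_camera'],3).tolist())
```

```text
scene plate [ 0.499 -0.048  0.03 ]
scene knobtop [0.436 0.052 0.054]
scene model [0.41 0.22 0.01]
scene wheel [0.511 0.245 0.005]
scene tin [ 0.645 -0.153  0.02 ]
scene vise [0.583 0.144 0.   ]
scene ptr [ 0.429 -0.105  0.032]
side plate [ 0.507 -0.045  0.03 ]
side knobtop [0.438 0.052 0.054]
side model [0.414 0.224 0.01 ]
side wheel [0.51  0.248 0.005]
side tin [ 0.654 -0.151  0.02 ]
side die [0.618 0.009 0.01 ]
side vise [0.577 0.147 0.   ]
side ptr [ 0.428 -0.103  0.032]
[[371.6, 0.0, 321.7], [0.0, 371.6, 244.9], [0.0, 0.0, 1.0]] [[-0.0, -0.966, -0.259, 0.067], [1.0, -0.0, -0.001, -0.0], [0.001, -0.259, 0.966, -0.176], [0.0, 0.0, 0.0, 1.0]]
```

View pics/crop0.png

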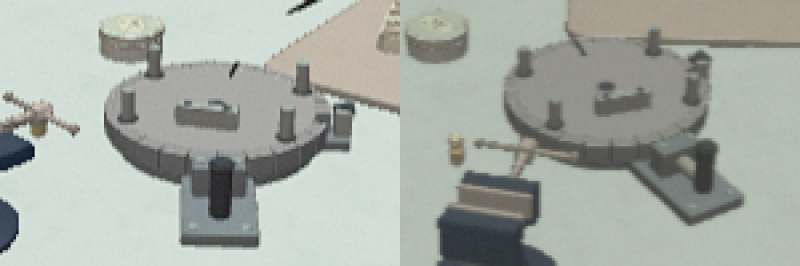

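The crop shows the engraved line at scene ≈(377,216), i.e. on the plate's -y side in world terms. The stand yaw is about 34°. The plate has to turn clockwise by about 60°. I'll move over it and look with the wrist camera.

Request:
step_arm --motion '[[[4.2,-3.7,-0.4,-1],[8.4,-7.4,-0.8,-2],[12.6,-11.1,-1.2,-3],[16.8,-14.8,-1.6,-4],[21,-18.5,-2,-5],[25.4,-22.3,-2.4,-6],[29.8,-26,-2.8,-7],[34,-29.7,-3.2,-8],[38.2,-33.5,-3.6,-8],[42.4,-37.3,-4,-8],[42.4,-37.3,-4,-8],[42.4,-37.3,-4,-8]]]' --hand -1

```text
clock: 2.7
tool_pos: [0.4909, -0.0438, 0.2477]
tool_rot: [[0.832, 0.555, -0.001], [0.555, -0.832, -0.001], [-0.001, 0.0, -1.0]]
contact_force: [-0.6, -1.4, -0.5]
opening: 0.0008
finger_force: 0.0
```

Run:
```python
from h import *
s=observe();print(np.round(s['tool_pos'],3),np.round(s['tool_rot'],3).tolist(),np.round(s['q'],2),s['opening'],s['clock'])
snap('wrist','w1')
for t in ['turntable','post1','mark','bolt_knob','pointer_tip','stop_face','die','arch_model','wax_tin']:
    print(t,[(round(d['conf'],2),np.round(d['bbox']).tolist()) for d in search_frame('wrist',t)][:5])
```

```text
[ 0.491 -0.044  0.248] [[0.832, 0.555, -0.001], [0.555, -0.832, -0.001], [-0.001, 0.0, -1.0]] [ 0.14  0.47 -0.22  1.9   0.14  0.79 -1.14] 0.0008228722974765734 2.7
turntable [(0.88, [346.0, 202.0, 152.0, 149.0])]
post1 [(0.66, [345.0, 204.0, 149.0, 148.0]), (0.45, [485.0, 152.0, 47.0, 47.0])]
mark [(0.81, [345.0, 202.0, 150.0, 145.0]), (0.17, [317.0, 208.0, 207.0, 161.0])]
bolt_knob [(0.9, [228.0, 206.0, 37.0, 25.0])]
pointer_tip [(0.81, [315.0, 206.0, 206.0, 156.0]), (0.64, [350.0, 86.0, 8.0, 12.0])]
stop_face [(0.62, [344.0, 204.0, 153.0, 145.0])]
die [(0.42, [350.0, 85.0, 15.0, 10.0])]
arch_model [(0.73, [115.0, 147.0, 53.0, 53.0])]
wax_tin [(0.68, [486.0, 151.0, 51.0, 46.0])]
```

View pics/w1.png

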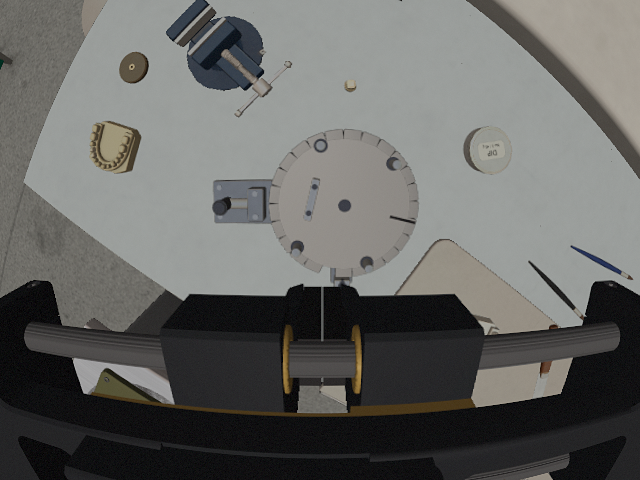

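The wrist view shows the hub at (344,205), the mark end at (414,221), the pointer at (343,270), the knob top at (220,206), posts at (321,145), (395,162), (297,247) and (367,263), and the model at (115,147) with its teeth towards image-left.

Run:
```python
from h import *
s=observe()
C=wz(344.5,205,.03,s);P=wz(343,268,.03,s);K=wz(219,206.5,.054,s)
print(C,P,np.linalg.norm((P-C)[:2]),K,np.linalg.norm((K-C)[:2]))
a=np.degrees(np.arctan2(*(C-P)[1::-1]));b=np.degrees(np.arctan2(*(K-C)[1::-1]))-90;print('yaw',a,b)
M=wz(414,221,.03,s);m=np.degrees(np.arctan2(*(M-C)[1::-1]));print('mark',m,np.linalg.norm(M-C),'turn',m-(a+180),m-b-180)
for u,v in[(321,145),(393.5,160),(297,247),(367,263)]:
    p=wz(u,v,.054,s);print(p,np.linalg.norm((p-C)[:2]),np.degrees(np.arctan2(*(p-C)[1::-1])))
for n,u,v,z in [('die',350,85,.025),('model',115,147,.02),('wheel',134,68,.01),('tin',488,150,.025),('handle',264,90,.05),('hand2',238,113,.05)]:print(n,wz(u,v,z,s))
```

```text
[ 0.50901393 -0.0602362   0.03      ] [ 0.44953929 -0.09909293  0.03      ] 0.07104278942623278 [0.43935343 0.0501041  0.054     ] 0.13048971547731353
yaw 33.1578980335256 32.26520674240294
mark -68.73660315275811 0.07915962718545982 turn -281.8945011862837 -281.00180989516105
[ 0.54826749 -0.0039435   0.054     ] 0.06862733129057849 55.11148063865596
[ 0.57685455 -0.07192736  0.054     ] 0.06884063637839587 -9.777895112220978
[ 0.44794359 -0.04088358  0.054     ] 0.06406332464765518 162.41707708525644
[ 0.47396363 -0.11139125  0.054     ] 0.062010986572799874 -124.418075587961
die [0.6198005  0.00693563 0.025     ]
model [0.42019457 0.20713847 0.02      ]
wheel [0.51218342 0.24182238 0.01      ]
tin [ 0.65502056 -0.16050072  0.025     ]
handle [0.56429011 0.07502175 0.05      ]
hand2 [0.5307636  0.08476162 0.05      ]
```

```bash
cat >> h.py <<'E'
def rows(W,s=None):
    s=s or observe();R=np.array(s['tool_rot']);y0=np.degrees(np.arctan2(R[1,0],R[0,0]))
    x=R[:,0]*[1,1,0];x/=np.linalg.norm(x);Q=np.c_[x,[x[1],-x[0],0],[0,0,-1]]
    out=[]
    for p in W:
        d=Q.T@(np.array(p[:3])-s['tool_pos'])*100
        out.append([round(float(v),2) for v in d]+[round(float((y0-p[3]+180)%360-180),1)])
    print('yaw',round(y0,1),out)
C=np.array([.511,-.060])
def arc(t,z,r=.0705):
    a=np.radians(t);return (C[0]+r*np.cos(a),C[1]+r*np.sin(a),z,t+90)
E
python3 - <<'E'
from h import *
p=arc(15,.12);q=arc(15,.040)
a=np.array([.491,-.044,.248,33.7])
W=[a+(np.array(p)-a)*i/7 for i in range(1,8)]+[arc(15,.08),q,q]
rows(W)
E
```

```text
yaw 33.7 [[1.01, 0.7, 1.81, -10.2], [2.07, 1.37, 3.64, -20.4], [3.14, 2.04, 5.47, -30.6], [4.2, 2.72, 7.3, -40.8], [5.27, 3.39, 9.12, -51.0], [6.33, 4.06, 10.95, -61.1], [7.4, 4.73, 12.78, -71.3], [7.4, 4.73, 16.78, -71.3], [7.4, 4.73, 20.78, -71.3], [7.4, 4.73, 20.78, -71.3]]
```

Request:
step_arm --motion '[[[1,0.7,1.8,-10],[2.1,1.4,3.6,-20],[3.1,2,5.5,-30],[4.2,2.7,7.3,-40],[5.3,3.4,9.1,-50],[6.3,4.1,11,-60],[7.4,4.7,12.8,-70],[7.4,4.7,14.8,-71],[7.4,4.7,16.8,-71],[7.4,4.7,18.8,-71],[7.4,4.7,20.8,-71],[7.4,4.7,20.8,-71]]]'

```text
clock: 4.7
tool_pos: [0.5779, -0.0414, 0.0386]
tool_rot: [[-0.254, 0.967, -0.003], [0.967, 0.254, -0.0], [0.0, -0.003, -1.0]]
contact_force: [0.1, 0.2, 0.7]
opening: 0.0006
finger_force: 0.0
```

Run:
```python
from h import *
rows([arc(15-i*3.5,.040) for i in range(1,13)])
```

```text
yaw 104.7 [[-0.5, 0.09, -0.14, 3.2], [-0.93, 0.06, -0.14, 6.7], [-1.35, -0.01, -0.14, 10.2], [-1.77, -0.1, -0.14, 13.7], [-2.19, -0.21, -0.14, 17.2], [-2.6, -0.35, -0.14, 20.7], [-2.99, -0.52, -0.14, 24.2], [-3.38, -0.7, -0.14, 27.7], [-3.76, -0.92, -0.14, 31.2], [-4.12, -1.15, -0.14, 34.7], [-4.46, -1.41, -0.14, 38.2], [-4.79, -1.68, -0.14, 41.7]]
```

Request:
step_arm --motion '[[[-0.5,0.1,-0.1,3.2],[-0.9,0.1,-0.1,6.7],[-1.35,0,-0.1,10.2],[-1.8,-0.1,-0.1,13.7],[-2.2,-0.2,-0.1,17.2],[-2.6,-0.35,-0.1,20.7],[-3,-0.5,-0.1,24.2],[-3.4,-0.7,-0.1,27.7],[-3.75,-0.9,-0.1,31.2],[-4.1,-1.15,-0.1,34.7],[-4.5,-1.4,-0.1,38.2],[-4.8,-1.7,-0.1,41.7]]]'

```text
clock: 6.2
tool_pos: [0.5747, -0.0922, 0.0408]
tool_rot: [[0.458, 0.889, 0.0], [0.889, -0.458, -0.0], [-0.0, 0.0, -1.0]]
contact_force: [-0.1, 0.7, -0.9]
opening: 0.0007
finger_force: 0.0
```

Run:
```python
from h import *
rows([arc(-27-i*3.8,.040) for i in range(1,13)])
im=snap('wrist','w2')
print([(round(d['conf'],2),np.round(d['bbox']).tolist()) for t in ['mark','pointer_tip'] for d in search_frame('wrist',t)][:5])
```

```text
yaw 62.8 [[-0.49, -0.1, 0.08, 3.6], [-0.95, -0.14, 0.08, 7.4], [-1.41, -0.22, 0.08, 11.2], [-1.87, -0.32, 0.08, 15.0], [-2.32, -0.46, 0.08, 18.8], [-2.75, -0.62, 0.08, 22.6], [-3.18, -0.82, 0.08, 26.4], [-3.59, -1.04, 0.08, 30.2], [-3.99, -1.29, 0.08, 34.0], [-4.37, -1.56, 0.08, 37.8], [-4.73, -1.86, 0.08, 41.6], [-5.07, -2.18, 0.08, 45.4]]
[(0.82, [206.0, 253.0, 265.0, 252.0]), (0.79, [170.0, 262.0, 337.0, 270.0]), (0.34, [27.0, 178.0, 54.0, 30.0])]
```

View pics/w2.png

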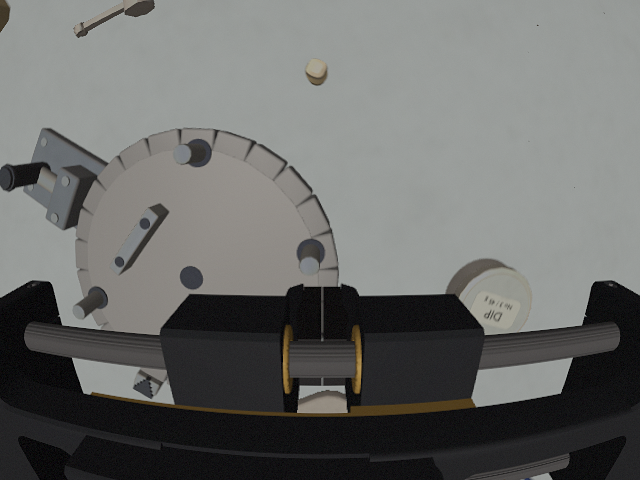

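The view shows the hub at (191,278), posts at (183,155), (309,258) and (83,312), the stop bar at (140,240) and the knob at (8,177). I need to check whether the plate has turned.

Run:
```python
from h import *
s=observe()
c=wz(191,278,.03,s);print(c)
for u,v in[(182,155),(309,259),(82,312)]:
    p=wz(u,v,.054,s);print(p,np.linalg.norm((p-c)[:2]),np.degrees(np.arctan2(*(p-c)[1::-1])))
b=wz(140,240,.046,s);print('bar',np.degrees(np.arctan2(*(b-c)[1::-1])),'knob',wz(8,176,.054,s))
```

```text
[ 0.50831148 -0.06102454  0.03      ]
[ 0.54766399 -0.00479931  0.054     ] 0.06862868433536791 55.01150852680566
[ 0.57682047 -0.07476961  0.054     ] 0.06987423669902493 -11.344725172401875
[ 0.44541319 -0.0446426   0.054     ] 0.0649966373971208 165.40156325655386
bar 101.50211492159212 knob [0.44249048 0.0474927  0.054     ]
```

Run:
```python
from h import *
a=snap('scene','s3')[150:290,290:440];b=snap('side','d3')[150:290,260:410]
cv2.imwrite('pics/crop3.png',np.hstack([cv2.resize(x,(400,373),interpolation=3) for x in(a,b)])[:,:,::-1])
s=observe();print(s['clock'],np.round(s['tool_pos'],4),pix('scene',s['tool_pos']),pix('side',s['tool_pos']))
```

```text
6.45 [ 0.5748 -0.0916  0.0408] [351.10728752 211.47117876] [306.28068973 209.25834658]
```

View pics/crop3.png

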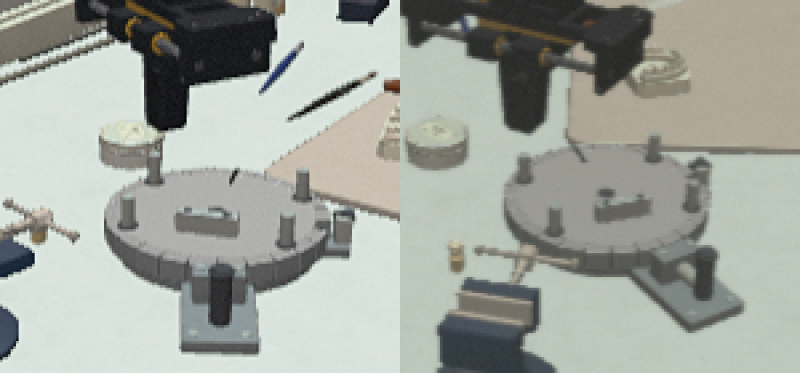

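The fingertips are visibly above the posts, at scene ≈(352,199) against a predicted (351,211), so they passed over without touching. I'll triangulate to see how large the height mismatch is.

Run:
```python
from h import *
def tri(a,b):
    o1,d1=ray('scene',*a);o2,d2=ray('side',*b);A=np.c_[d1,-d2];t=np.linalg.lstsq(A,o2-o1,rcond=None)[0]
    p,q=o1+t[0]*d1,o2+t[1]*d2;return ((p+q)/2).round(4),np.linalg.norm(p-q).round(4)
f=lambda x,y,c:((290 if c==0 else 260)+x*.375,150+y*.375)
def T(n,a,b):print(n,*tri(f(*a,0),f(b[0]-400,b[1],1)))
T('tip',(165,129),(522,131))
T('knob',(221,266),(707,251))
T('postA',(126,199),(556,209))
T('postB',(303,170),(654,137))
T('postC',(288,215),(691,178))
T('postD',(155,152),(525,154))
T('tipL',(147,127),(505,124));T('tipR',(188,124),(545,126))
s=observe();print(s['contact_force'])
```

```text
tip [ 0.5757 -0.0937  0.067 ] 0.0038
knob [0.4358 0.0509 0.0545] 0.0024
postA [0.5446 0.0008 0.0532] 0.0017
postB [ 0.4679 -0.1154  0.0525] 0.0037
postC [ 0.4416 -0.0476  0.0522] 0.0015
postD [ 0.5723 -0.0758  0.0555] 0.0027
tipL [ 0.5898 -0.0923  0.0696] 0.0036
tipR [ 0.557  -0.0955  0.0731] 0.0072
[-0.96858472  0.43906921  0.23564934]
```

Run:
```python
from h import *
s=observe()
for name,s1,pts,hub in[('w1',dict(tool_pos=[.4909,-.0438,.2477],tool_rot=[[.832,.555,-.001],[.555,-.832,-.001],[-.001,0,-1]]),[(321,145),(393.5,160),(297,247),(367,263)],(344.5,205)),('w2',s,[(182,155),(309,259),(82,312)],(191,278))]:
  for dz in(0,.025):
    q=dict(s1);q['tool_pos']=np.array(s1['tool_pos'])+[0,0,dz]
    c=wz(*hub,.03,q);P=[wz(*p,.054,q) for p in pts]
    print(name,dz,c.round(4),[np.linalg.norm((p-c)[:2]).round(4) for p in P],[np.linalg.norm((P[0]-P[i])[:2]).round(4) for i in range(1,len(P))])
p=lambda z:(.578,-.041,z,104.7)
W=[(.575,-.091,.06,75),(.577,-.066,.06,90)]
a=np.array([.5748,-.0916,.055,62.8]);b=np.array([.578,-.041,.055,104.7])
rows([a+(b-a)*i/5 for i in range(1,6)]+[p(.04),p(.025),p(.015),p(.015)])
```

```text
w1 0 [ 0.5088 -0.0609  0.03  ] [np.float64(0.0686), np.float64(0.0688), np.float64(0.064), np.float64(0.062)] [np.float64(0.0737), np.float64(0.1069), np.float64(0.1306)]
w1 0.025 [ 0.5064 -0.0644  0.03  ] [np.float64(0.073), np.float64(0.0734), np.float64(0.0685), np.float64(0.0664)] [np.float64(0.0787), np.float64(0.1141), np.float64(0.1394)]
w2 0 [ 0.5085 -0.0606  0.03  ] [np.float64(0.0686), np.float64(0.0699), np.float64(0.065)] [np.float64(0.0758), np.float64(0.1097)]
w2 0.025 [ 0.4956 -0.0644  0.03  ] [np.float64(0.0776), np.float64(0.0788), np.float64(0.0767)] [np.float64(0.0874), np.float64(0.1265)]
yaw 63.0 [[0.93, -0.41, -1.42, -8.1], [1.86, -0.81, -1.42, -16.5], [2.79, -1.21, -1.42, -24.9], [3.72, -1.61, -1.42, -33.3], [4.65, -2.01, -1.42, -41.7], [4.65, -2.01, 0.08, -41.7], [4.65, -2.01, 1.58, -41.7], [4.65, -2.01, 2.58, -41.7], [4.65, -2.01, 2.58, -41.7]]
```

Request:
step_arm --motion '[[[0.9,-0.4,-1.4,-8],[1.9,-0.8,-1.4,-17],[2.8,-1.2,-1.4,-25],[3.7,-1.6,-1.4,-33],[4.7,-2,-1.4,-42],[4.7,-2,0.1,-42],[4.7,-2,1.2,-42],[4.7,-2,1.7,-42],[4.7,-2,2.1,-42],[4.7,-2,2.4,-42],[4.7,-2,2.4,-42]]]'

```text
clock: 7.82
tool_pos: [0.5783, -0.0409, 0.0168]
tool_rot: [[-0.259, 0.966, -0.0], [0.966, 0.259, -0.0], [-0.0, -0.0, -1.0]]
contact_force: [0.3, 0.6, 0.7]
opening: -0.0
finger_force: 0.0
```

Run:
```python
from h import *
s=observe();print(s['contact_force'],s['tool_pos'])
snap('scene','s4');snap('side','d4')
a=cv2.imread('pics/s4.png')[150:290,290:440];b=cv2.imread('pics/d4.png')[150:290,260:410]
cv2.imwrite('pics/crop4.png',np.hstack([cv2.resize(x,(400,373),interpolation=3) for x in(a,b)]))
```

```text
[0.28245585 0.62225047 0.72049643] [ 0.57825422 -0.04094776  0.01676208]
```

View pics/crop4.png

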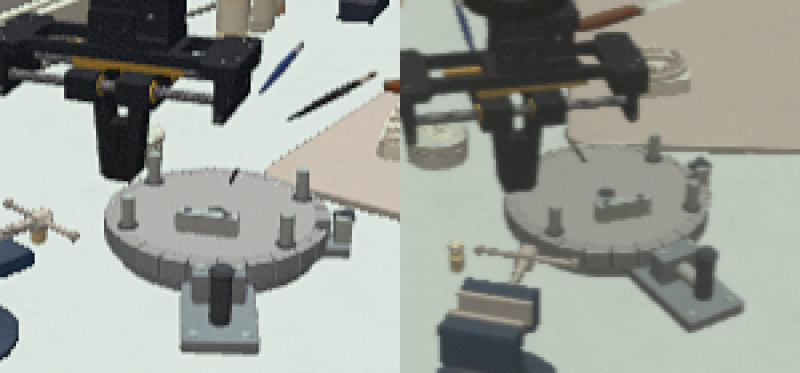

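Confirmed: the state reads z = 0.017 with no contact, while the tips sit about 12 mm above the plate. So the real tip height is about state z + 0.025, and I'll use that offset. The finger is now beside post D on its counter-clockwise side, so I can push clockwise.

Run:
```python
from h import *
rows([arc(15-i*3.5,.013) for i in range(1,13)])
```

```text
yaw 105.0 [[-0.53, 0.03, 0.4, 3.5], [-0.96, -0.01, 0.4, 7.0], [-1.38, -0.08, 0.4, 10.5], [-1.8, -0.17, 0.4, 14.0], [-2.22, -0.28, 0.4, 17.5], [-2.62, -0.43, 0.4, 21.0], [-3.02, -0.59, 0.4, 24.5], [-3.41, -0.78, 0.4, 28.0], [-3.78, -1.0, 0.4, 31.5], [-4.14, -1.23, 0.4, 35.0], [-4.49, -1.49, 0.4, 38.5], [-4.81, -1.77, 0.4, 42.0]]
```

Request:
step_arm --motion '[[[-0.5,0.1,0.2,3.2],[-0.9,0.1,0.3,6.7],[-1.35,0,0.3,10.2],[-1.8,-0.1,0.3,13.7],[-2.2,-0.2,0.3,17.2],[-2.6,-0.35,0.3,20.7],[-3,-0.5,0.3,24.2],[-3.4,-0.7,0.3,27.7],[-3.75,-0.9,0.3,31.2],[-4.1,-1.15,0.3,34.7],[-4.5,-1.4,0.3,38.2],[-4.8,-1.7,0.3,41.7]]]'

```text
clock: 9.43
tool_pos: [0.5743, -0.0921, 0.0139]
tool_rot: [[0.453, 0.892, 0.0], [0.892, -0.453, -0.0], [0.0, 0.0, -1.0]]
contact_force: [2.2, 2.1, -0.6]
opening: 0.0003
finger_force: 1.0
```

Run:
```python
from h import *
s=observe();print(s['contact_force'],s['tool_pos'])
rows([arc(-27-i*3.7,.013) for i in range(1,13)])
```

```text
[ 2.22598973  2.10677659 -0.58397532] [ 0.57430516 -0.09206324  0.01386528]
yaw 63.1 [[-0.47, -0.06, 0.09, 3.8], [-0.93, -0.11, 0.09, 7.5], [-1.37, -0.18, 0.09, 11.2], [-1.82, -0.28, 0.09, 14.9], [-2.25, -0.41, 0.09, 18.6], [-2.68, -0.57, 0.09, 22.3], [-3.1, -0.76, 0.09, 26.0], [-3.5, -0.97, 0.09, 29.7], [-3.89, -1.21, 0.09, 33.4], [-4.26, -1.47, 0.09, 37.1], [-4.61, -1.76, 0.09, 40.8], [-4.95, -2.07, 0.09, 44.5]]
```

Request:
step_arm --motion '[[[-0.45,-0.05,0.1,3.8],[-0.9,-0.1,0.1,7.5],[-1.4,-0.2,0.1,11.2],[-1.8,-0.3,0.1,14.9],[-2.25,-0.4,0.1,18.6],[-2.7,-0.6,0.1,22.3],[-3.1,-0.75,0.1,26],[-3.5,-1,0.1,29.7],[-3.9,-1.2,0.1,33.4],[-4.25,-1.5,0.1,37],[-4.6,-1.75,0.1,40.8],[-4.95,-2.05,0.1,44.5]]]'

```text
clock: 10.92
tool_pos: [0.5335, -0.1269, 0.0128]
tool_rot: [[0.948, 0.318, 0.0], [0.318, -0.948, -0.0], [-0.0, 0.0, -1.0]]
contact_force: [3.3, -1.2, -0.6]
opening: 0.0003
finger_force: 1.2
```

Run:
```python
from h import *
s=observe();print(s['contact_force'],s['tool_pos'])
rows([arc(-71.5-i*1.5,.013) for i in range(1,6)])
snap('wrist','w5')
```

```text
[ 3.2869157  -1.19975331 -0.57602415] [ 0.53346638 -0.12693463  0.01284173]
yaw 18.6 [[-0.19, -0.01, -0.02, 1.6], [-0.38, -0.02, -0.02, 3.1], [-0.56, -0.03, -0.02, 4.6], [-0.74, -0.05, -0.02, 6.1], [-0.93, -0.07, -0.02, 7.6]]
```

View pics/w5.png

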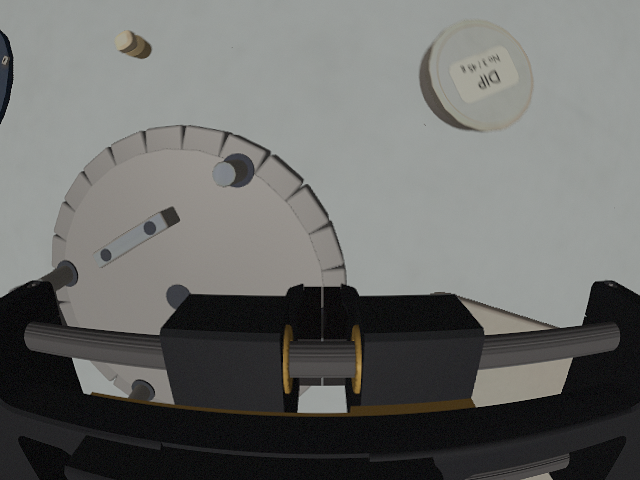

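The view shows the bar running from (100,253) to (175,215), the hub at (178,296), a post base at (240,170) and another at (66,273). So the plate is turning.

Run:
```python
from h import *
s=observe()
for dz in(0,.01,.025):
    q=dict(s);q['tool_pos']=np.array(s['tool_pos'])+[0,0,dz]
    g=lambda a,b:np.degrees(np.arctan2(*(b-a)[1::-1]))
    c=wz(178,296,.03,q);d1=wz(106,255,.046,q);d2=wz(150,229,.046,q);e=wz(240,170,.03,q);f=wz(66,273,.03,q)
    print(dz,c,'bar',g(d2,d1)-90,'post',g(c,e)+55,np.linalg.norm(e-c),g(c,f)-55,np.linalg.norm(f-c))
```

```text
0 [ 0.50827571 -0.06063604  0.03      ] bar 43.517258923678554 post 42.96057443750416 0.06890950888420466 45.143999799071864 0.06957638639409665
0.01 [ 0.50276325 -0.05779719  0.03      ] bar 43.51725892367861 post 42.96057443750415 0.07324940753657451 45.143999799071864 0.07395828477703109
0.025 [ 0.49449456 -0.05353891  0.03      ] bar 43.51725892367864 post 42.96057443750417 0.07975925551512933 45.143999799071864 0.08053113235143271
```

Request:
step_arm --motion '[[[-0.2,0,0,1.6],[-0.4,0,0,3.1],[-0.6,0,0,4.6],[-0.75,-0.05,0,6.1],[-0.95,-0.05,0,7.6],[-1.1,-0.1,0,9.1],[-1.25,-0.1,0,10.3],[-1.35,-0.1,0,11],[-1.35,-0.1,0,11],[-0.9,-0.1,0,11],[-0.5,-0.1,-4,11],[-0.5,-0.1,-8,11]]]'

```text
clock: 12.48
tool_pos: [0.5276, -0.1266, 0.0931]
tool_rot: [[0.991, 0.137, -0.003], [0.137, -0.991, 0.001], [-0.003, -0.001, -1.0]]
contact_force: [-0.6, -0.1, 0.1]
opening: 0.0005
finger_force: 0.0
```

Run:
```python
from h import *
s=observe();print(s['clock'],s['contact_force'],s['tool_pos'])
a=np.r_[s['tool_pos'],7.6];b=np.array([.49,-.045,.20,32.5])
rows([a+(b-a)*i/4 for i in range(1,5)])
```

```text
12.475 [-0.6168659  -0.09163098  0.11679149] [ 0.52761156 -0.12658095  0.09309574]
yaw 7.9 [[-0.65, -2.15, -2.67, -6.0], [-1.3, -4.3, -5.35, -12.2], [-1.96, -6.45, -8.02, -18.4], [-2.61, -8.6, -10.69, -24.6]]
```

Request:
step_arm --motion '[[[-0.6,-2.1,-2.7,-6],[-1.3,-4.3,-5.3,-12],[-2,-6.4,-8,-18],[-2.6,-8.6,-10.7,-24.6],[-2.6,-8.6,-10.7,-24.6],[-2.6,-8.6,-10.7,-24.6]]]'

```text
clock: 13.22
tool_pos: [0.4906, -0.0464, 0.1992]
tool_rot: [[0.845, 0.535, -0.002], [0.535, -0.845, -0.001], [-0.002, -0.0, -1.0]]
contact_force: [-0.4, -0.5, -0.2]
opening: 0.0007
finger_force: 0.0
```

Run:
```python
from h import *
s=observe();print(s['clock'],np.round(s['tool_pos'],4).tolist(),np.round(s['tool_rot'],4).tolist())
im=snap('wrist','w6')
cv2.imwrite('pics/w6c.png',cv2.resize(im[90:300,180:460],(800,600),interpolation=3)[:,:,::-1])
```

```text
13.225 [0.4906, -0.0464, 0.1992] [[0.8452, 0.5345, -0.0016], [0.5345, -0.8452, -0.0006], [-0.0017, -0.0003, -1.0]]
```

View pics/w6c.png

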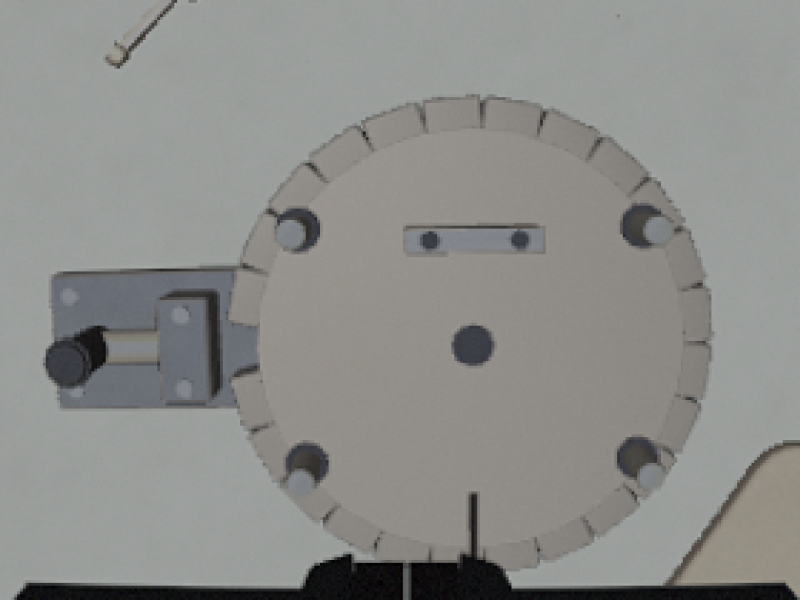

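The line runs straight down from the hub, from (473,490) to (473,555) in the crop. The notch at (245,347) lies on the bolt axis at y ≈ 347, so alignment is good. I'll work out the push on the knob.

Run:
```python
from h import *
s=observe();F=lambda x,y,z:wz(180+x*.35,90+y*.35,z,s)
g=lambda a,b:np.degrees(np.arctan2(*(b-a)[1::-1]))
c=F(473,345,.03);K=F(68,362,.054);m=F(473,555,.03)
print('c',c,'knob',K,np.linalg.norm((K-c)[:2]),'stand yaw knob',g(c,K)-90,'guide',g(F(184,388,.034),F(181,315,.034)),'foot',g(F(230,406,.011),F(60,407,.011))-90,'plate line',g(m,c),'bar',g(F(520,240,.046),F(430,240,.046))-90)
y=g(c,K)-90;Y=np.array([-np.sin(np.radians(y)),np.cos(np.radians(y))])
k=np.array(K[:2])
pre=k+Y*.05
rows([(*(pre),.15,y),(*pre,.10,y),(*pre,.06,y),(*pre,.03,y),(*pre,.015,y)])
print(np.round(pre,4),[a for a in Y])
# model from w1
```

```text
c [ 0.50822336 -0.06119004  0.03      ] knob [0.43876898 0.04818658 0.054     ] 0.129565257099822 stand yaw knob 32.41563233450077 guide 32.152042541565415 foot 32.29883284006017 plate line 33.24664347570189 bar 32.755143898964775
yaw 32.3 [[0.68, -15.78, 4.89, -0.1], [0.68, -15.78, 9.89, -0.1], [0.68, -15.78, 13.89, -0.1], [0.68, -15.78, 16.89, -0.1], [0.68, -15.78, 18.39, -0.1]]
[0.412  0.0904] [np.float64(-0.536057137839182), np.float64(0.8441817013958928)]
```

Request:
step_arm --motion '[[[0.2,-5,2,0],[0.4,-10,4,0],[0.7,-15.8,6,0],[0.7,-15.8,11,0],[0.7,-15.8,15,0],[0.7,-15.8,18,0],[0.7,-15.8,18.4,0],[0.7,-15.2,18.4,0],[0.7,-14.7,18.4,0],[0.7,-14.2,18.4,0],[0.7,-13.7,18.4,0],[0.7,-13.7,18.4,0]]]'

```text
clock: 14.78
tool_pos: [0.4237, 0.0729, 0.0153]
tool_rot: [[0.845, 0.534, -0.001], [0.534, -0.845, -0.001], [-0.001, 0.0, -1.0]]
contact_force: [-0.3, 0.2, -0.9]
opening: 0.0005
finger_force: 0.0
```

Request:
step_arm --motion '[[[0,0.3,0,0],[0,0.6,0,0],[0,0.9,0,0],[0,1.1,0,0],[0,1.3,0,0],[0,1.3,0,0]]]'

```text
clock: 15.52
tool_pos: [0.4308, 0.0627, 0.0158]
tool_rot: [[0.844, 0.536, 0.0], [0.536, -0.844, 0.0], [0.0, 0.0, -1.0]]
contact_force: [0.2, 1.9, 0.4]
opening: 0.0005
finger_force: 0.7
```

Run:
```python
from h import *
s=observe();print(s['clock'],s['contact_force'],s['tool_pos'])
snap('scene','s7');snap('side','d7')
for c in('scene','side'):
    print([(d['conf'],d['bbox']) for d in search_frame(c,'bolt_knob')])
    y=np.radians(32.4)
    for t in(.132,.112):print(t,pix(c,[.5082-np.sin(y)*t,-.0612+np.cos(y)*t,.054]))
    print(pix(c,[s['tool_pos'][0],s['tool_pos'][1],s['tool_pos'][2]+.025]))
```

```text
15.525 [0.18282463 1.86820794 0.39131625] [0.43081077 0.06268765 0.01582402]
[(0.46, [373.4, 266.5, 10.4, 9.3]), (0.35, [371.5, 231.5, 84.7, 50.7])]
0.132 [371.91894235 250.24450163]
0.112 [371.78521169 244.81803159]
[371.12678146 261.13273346]
[(0.68, [367.7, 254.7, 9.6, 10.7])]
0.132 [374.27149089 243.49566081]
0.112 [368.09346876 238.28947645]
[377.6868015  253.12848747]
```

Request:
step_arm --motion '[[[0,0.2,0,0],[0,0.4,0,0],[0,0.6,0,0],[0,0.7,0,0],[0,0.7,0,0]]]'

```text
clock: 16.35
tool_pos: [0.4346, 0.0567, 0.0158]
tool_rot: [[0.844, 0.536, 0.0], [0.536, -0.844, -0.0], [0.0, 0.0, -1.0]]
contact_force: [-1.4, 0.8, 0.8]
opening: 0.0006
finger_force: 0.7
```

Request:
step_arm --motion '[[[0,0.1,0,0],[0,0.2,0,0],[0,0.3,0,0],[0,0.3,0,0]]]'

```text
clock: 16.85
tool_pos: [0.4361, 0.0542, 0.0158]
tool_rot: [[0.844, 0.536, 0.0], [0.536, -0.844, -0.0], [0.0, 0.0, -1.0]]
contact_force: [-1.1, 1.9, -0.6]
opening: 0.0005
finger_force: 0.8
```

Request:
step_arm --motion '[[[0,0.15,0,0],[0,0.3,0,0],[0,0.4,0,0],[0,0.4,0,0]]]'

```text
clock: 17.35
tool_pos: [0.4376, 0.052, 0.0158]
tool_rot: [[0.844, 0.537, -0.001], [0.537, -0.844, 0.002], [0.0, -0.002, -1.0]]
contact_force: [-2.5, 5.1, 0.5]
opening: 0.0006
finger_force: 2.5
```

Request:
step_arm --motion '[[[0,0.15,0,0],[0,0.3,0,0],[0,0.4,0,0],[0,0.4,0,0]]]'

```text
clock: 17.85
tool_pos: [0.4379, 0.0517, 0.0157]
tool_rot: [[0.842, 0.54, -0.003], [0.54, -0.842, 0.007], [0.001, -0.008, -1.0]]
contact_force: [-6.2, 10.0, 1.5]
opening: 0.0001
finger_force: 5.7
```

Request:
step_arm --motion '[[[0,0.3,0,0],[0,0.3,0,0],[0,-1.5,0,0],[0,-2.5,0,0],[0,-2.5,-4,0],[0,-2.5,-9,0],[0,2.5,-13,0],[0,6,-16,0],[0,6,-16,0]]]'

```text
clock: 18.98
tool_pos: [0.4747, -0.0075, 0.1773]
tool_rot: [[0.849, 0.528, 0.004], [0.528, -0.849, -0.003], [0.002, 0.004, -1.0]]
contact_force: [-0.1, 0.4, -0.7]
opening: 0.0004
finger_force: 0.0
```

Run:
```python
from h import *
s=observe();print(s['clock'],np.round(s['tool_pos'],4).tolist(),s['q'].round(2) if hasattr(s['q'],'round') else s['q'])
im=snap('wrist','w8')
for t in ('bolt_knob','arch_model'):print([(d['conf'],d['bbox']) for d in search_frame('wrist',t)])
cv2.imwrite('pics/w8c.png',cv2.resize(im[60:300,0:400],(800,480),interpolation=3)[:,:,::-1])
```

```text
18.975 [0.4747, -0.0075, 0.1773] [ 0.39  0.64 -0.76  2.03  0.66  0.74 -1.8 ]
[(0.92, [282.5, 227.1, 56.4, 30.8])]
[(0.63, [108.1, 159.0, 62.0, 62.4])]
```

View pics/w8c.png

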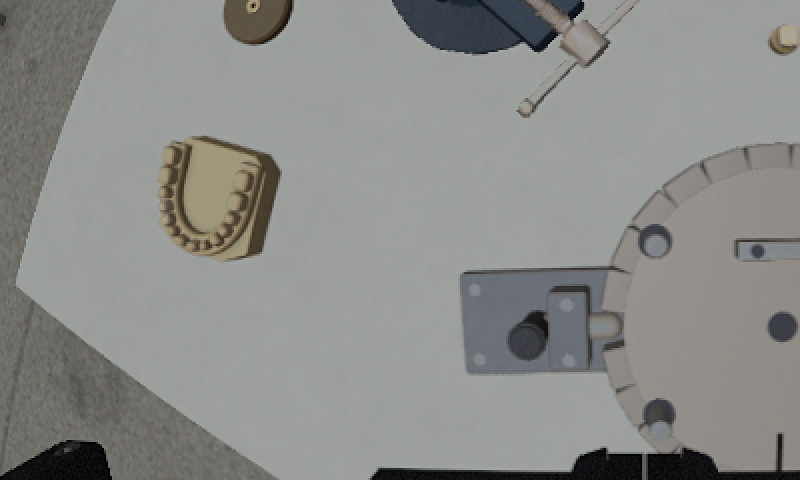

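The bolt nose sits in the notch, with the knob top at crop (527,340). The arch model has its front teeth toward image-bottom and its back toward image-top, rotated slightly. I'll check the knob distance and move over the model.

Run:
```python
from h import *
s=observe();K=wz(527/2,60+340/2,.054,s);c=wz(782/2,60+326/2,.03,s);print('knob',np.linalg.norm((K-c)[:2]),c)
a=np.r_[s['tool_pos'],32];b=np.array([.43,.215,.17,32])
rows([a+(b-a)*i/5 for i in range(1,6)])
```

```text
knob 0.10991798661580729 [ 0.50449237 -0.05474632  0.03      ]
yaw 32.4 [[1.65, -4.13, 0.1, 0.4], [3.29, -8.26, 0.21, 0.4], [4.94, -12.39, 0.31, 0.4], [6.58, -16.51, 0.41, 0.4], [8.23, -20.64, 0.52, 0.4]]
```

Request:
step_arm --motion '[[[1.5,-4.3,0,0],[3,-8.6,0,0],[4.5,-12.9,0.3,0],[6,-17.2,0.5,0],[7.9,-21.3,0.7,0],[7.9,-21.3,0.7,0],[7.9,-21.3,0.7,0]]]' --hand 1

```text
clock: 20.0
tool_pos: [0.4237, 0.2184, 0.1679]
tool_rot: [[0.843, 0.538, -0.002], [0.538, -0.843, -0.003], [-0.003, 0.001, -1.0]]
contact_force: [0.1, -0.2, -0.1]
opening: 0.0682
finger_force: 0.0
```

Run:
```python
from h import *
s=observe();print(s['clock'],np.round(s['tool_pos'],4).tolist(),np.round(s['tool_rot'],4).tolist(),s['opening'])
im=snap('wrist','w9')
r=trace('wrist','arch_model');print([(d['conf'],d['bbox']) for d in r])
cv2.imwrite('pics/m9.png',r[0]['mask'].astype(np.uint8)*255)
u,v=map(int,r[0]['bbox'][:2]);u0,v0=max(0,u-80),max(0,v-60);print(u0,v0)
cv2.imwrite('pics/w9c.png',cv2.resize(im[v0:v0+120,u0:u0+160],(800,600),interpolation=3)[:,:,::-1])
```

```text
20.0 [0.4237, 0.2184, 0.1679] [[0.8431, 0.5378, -0.0019], [0.5378, -0.8431, -0.0027], [-0.0031, 0.0013, -1.0]] 0.06819233053210223
[(0.96, [320.9, 230.8, 82.4, 75.1])]
240 170
```

View pics/w9c.png

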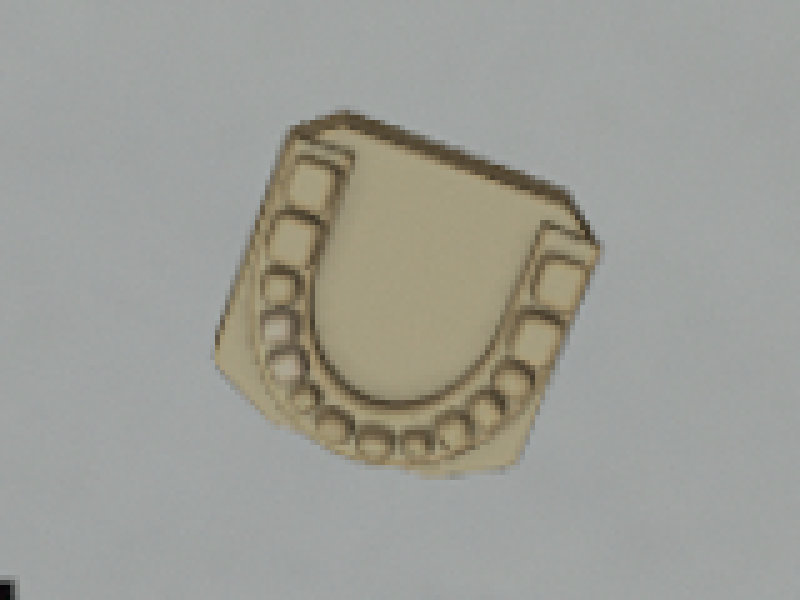

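The crop shows the base sides from (288,130) to (215,350) and from (600,247) to (515,465), with the back edge from (345,112) to (572,190). No more views are needed, so I continue with numbers.

Run:
```python
from h import *
s=observe();F=lambda x,y,z:wz(240+x/5,170+y/5,z,s)[:2]
g=lambda a,b:np.degrees(np.arctan2(*(b-a)[::-1]))
for z in(.0,.016):
  l0,l1,r0,r1,b0,b1=F(215,350,z),F(288,130,z),F(515,465,z),F(600,247,z),F(345,112,z),F(572,190,z)
  print(z,'yaw',g(l0,l1),g(r0,r1),g(b1,b0)-90)
  a=np.radians((g(l0,l1)+g(r0,r1)+g(b1,b0)-90)/3);X=np.array([np.cos(a),np.sin(a)]);Y=np.array([-X[1],X[0]])
  L=(l0+l1)/2@Y;Rr=(r0+r1)/2@Y;B=(b0+b1)/2@X
  print('width',L-Rr,'origin',X*(B-.03)+Y*(L+Rr)/2,np.degrees(a))
m=cv2.imread('pics/m9.png',0);c=cv2.findContours(m,0,1)[0];c=max(c,key=cv2.contourArea)
P=np.array([wz(*p[0],.01,s)[:2] for p in c],np.float32);print(cv2.minAreaRect(P))
```

```text
0.0 yaw 13.272523010546893 12.618935059040922 13.298017070817679
width 0.0625336840789617 origin [0.41476518 0.21236015] 13.063158380135159
0.016 yaw 13.272523010546866 12.618935059040888 13.29801707081765
width 0.059626715942731986 origin [0.41648787 0.21396837] 13.06315838013514
((0.4152565896511078, 0.2142082005739212), (0.06222216784954071, 0.06227533146739006), 13.058120727539062)
```

Run:
```python
from h import *
p=lambda z:(.4155,.213,z,13.1)
rows([p(.12),p(.07),p(.03),p(0),p(-.012),p(-.015)])
```

```text
yaw 32.4 [[-1.0, -0.11, 4.82, 19.3], [-1.0, -0.11, 9.82, 19.3], [-1.0, -0.11, 13.82, 19.3], [-1.0, -0.11, 16.82, 19.3], [-1.0, -0.11, 18.02, 19.3], [-1.0, -0.11, 18.32, 19.3]]
```

Request:
step_arm --motion '[[[-0.5,0,1.5,6],[-1,0,3,12],[-1,0,5,19.3],[-1,0,9,19.3],[-1,0,12,19.3],[-1,0,15,19.3],[-1,0,17,19.3],[-1,0,18,19.3],[-1,0,18.2,19.3],[-1,0,18.2,19.3]]]'

```text
clock: 21.35
tool_pos: [0.4169, 0.2135, -0.0128]
tool_rot: [[0.974, 0.226, 0.0], [0.226, -0.974, 0.0], [0.001, -0.0, -1.0]]
contact_force: [-0.2, -1.6, 0.6]
opening: 0.088
finger_force: 0.0
```

Run:
```python
from h import *
p=lambda z:(.4155,.213,z,13.1)
rows([p(-.015),p(-.018)])
s=observe();print(s['contact_force'],s['opening'])
```

```text
yaw 13.1 [[-0.15, 0.02, 0.22, -0.0], [-0.15, 0.02, 0.52, -0.0]]
[-0.16646817 -1.57691887  0.63242376] 0.08798838985100361
```

Next I'll lower in small steps to find the worktop, then back off a little.

Request:
step_arm --motion '[[[-0.1,0,0.3,0],[-0.1,0,0.5,0],[-0.1,0,0.5,0]]]'

```text
clock: 21.72
tool_pos: [0.4156, 0.2135, -0.0182]
tool_rot: [[0.974, 0.227, 0.0], [0.227, -0.974, -0.0], [0.0, 0.0, -1.0]]
contact_force: [-0.7, 0.0, 0.7]
opening: 0.0884
finger_force: 0.0
```

Request:
step_arm --motion '[[[0,0,0.15,0],[0,0,0.3,0],[0,0,0.3,0]]]'

```text
clock: 22.1
tool_pos: [0.4155, 0.2135, -0.0213]
tool_rot: [[0.974, 0.227, -0.0], [0.227, -0.974, -0.0], [-0.0, 0.0, -1.0]]
contact_force: [-0.5, -0.4, -1.1]
opening: 0.0882
finger_force: 0.0
```

Request:
step_arm --motion '[[[0,0,0,0],[0,0,0,0],[0,0,0,0],[0,0,0,0],[0,0,0,0],[0,0,0,0]]]' --hand -1 --grip_force 25

```text
clock: 22.85
tool_pos: [0.4156, 0.2136, -0.0212]
tool_rot: [[0.974, 0.227, 0.0], [0.227, -0.974, 0.0], [0.0, -0.0, -1.0]]
contact_force: [-0.1, 0.6, 0.1]
opening: 0.0591
finger_force: 24.9
```

Request:
step_arm --motion '[[[0,0,-0.5,0],[0,0,-2,0],[0,0,-4.5,0],[0,0,-8,0],[0,0,-11,0],[0,0,-11,0]]]'

```text
clock: 23.6
tool_pos: [0.4166, 0.2137, 0.0905]
tool_rot: [[0.974, 0.226, 0.003], [0.226, -0.974, 0.002], [0.003, -0.001, -1.0]]
contact_force: [0.5, 0.4, -2.3]
opening: 0.0592
finger_force: 24.8
```

Run:
```python
from h import *
s=observe();print(np.round(s['tool_pos'],4),s['opening'],s['contact_force'])
snap('wrist','w10');snap('scene','s10');snap('side','d10')
for c in('wrist','scene','side'):
    r=search_frame(c,'arch_model');print(c,[(d['conf'],np.round(d['bbox'])) for d in r])
print(pix('scene',s['tool_pos']),pix('side',s['tool_pos']))
```

```text
[0.4166 0.2137 0.0905] 0.05918736855989495 [ 0.51409353  0.41006445 -2.26389478]
wrist [(0.95, array([322., 307., 152., 150.])), (0.64, array([613.,  70.,  26.,  18.])), (0.54, array([606., 211.,  67., 168.])), (0.4, array([569., 209., 142., 167.]))]
scene [(0.88, array([324., 257.,  54.,  41.]))]
side [(0.9, array([404., 272.,  47.,  41.])), (0.72, array([336., 225.,  83.,  58.]))]
[323.4331386  275.77201927] [396.89791311 285.48828844]
```

Run:
```python
from h import *
s=observe();a=np.r_[s['tool_pos'],13.1];b=np.array([.5033,-.0641,.11,32.4])
rows([a+(b-a)*i/8 for i in range(1,9)])
```

```text
yaw 13.1 [[0.29, 3.62, -0.28, -2.4], [0.58, 7.25, -0.56, -4.8], [0.87, 10.87, -0.83, -7.2], [1.16, 14.5, -1.11, -9.6], [1.44, 18.12, -1.39, -12.0], [1.73, 21.75, -1.67, -14.4], [2.02, 25.37, -1.94, -16.9], [2.31, 29.0, -2.22, -19.3]]
```

Request:
step_arm --motion '[[[0.3,3.6,-1,-2.4],[0.6,7.2,-2,-4.8],[0.8,10.8,-2,-7.2],[1.1,14.4,-2,-9.6],[1.4,18,-2,-12],[1.7,21.6,-2,-14.5],[1.9,25.3,-2,-17],[2.2,29,-2,-19.3],[2.2,29,-2,-19.3],[2.2,29,-2,-19.3]]]'

```text
clock: 25.15
tool_pos: [0.5022, -0.0631, 0.1082]
tool_rot: [[0.844, 0.536, -0.001], [0.536, -0.844, 0.001], [-0.001, -0.001, -1.0]]
contact_force: [0.4, 0.5, -1.9]
opening: 0.0591
finger_force: 24.8
```

Run:
```python
from h import *
s=observe();print(np.round(s['tool_pos'],4),s['opening'],s['clock'])
b=(.5033,-.0641)
rows([(*b,.06,32.4),(*b,.03,32.4),(*b,.014,32.4)])
```

```text
[ 0.5022 -0.0631  0.1082] 0.059094692575508194 25.15
yaw 32.4 [[0.04, 0.14, 4.82, 0.0], [0.04, 0.14, 7.82, 0.0], [0.04, 0.14, 9.42, 0.0]]
```

Request:
step_arm --motion '[[[0,0.1,3,0],[0,0.1,6,0],[0,0.1,8,0],[0,0.1,9,0],[0,0.1,9.4,0],[0,0.1,9.5,0],[0,0.1,9.5,0]]]'

```text
clock: 26.02
tool_pos: [0.5038, -0.0648, 0.0143]
tool_rot: [[0.844, 0.536, 0.001], [0.536, -0.844, -0.0], [0.001, 0.001, -1.0]]
contact_force: [0.7, -0.5, -1.4]
opening: 0.0593
finger_force: 24.8
```

Request:
step_arm --motion '[[[0,0,0.1,0],[0,0,0.2,0],[0,0,0.3,0],[0,0,0.3,0]]]'

```text
clock: 26.52
tool_pos: [0.5033, -0.0648, 0.0107]
tool_rot: [[0.844, 0.536, -0.0], [0.536, -0.844, -0.0], [-0.0, 0.0, -1.0]]
contact_force: [0.3, 0.3, -1.5]
opening: 0.0591
finger_force: 24.8
```

Request:
step_arm --motion '[[[0,0,0.1,0],[0,0,0.2,0],[0,0,0.2,0]]]'

```text
clock: 26.9
tool_pos: [0.5034, -0.0648, 0.0088]
tool_rot: [[0.844, 0.536, 0.0], [0.536, -0.844, -0.0], [-0.0, 0.0, -1.0]]
contact_force: [0.3, -0.3, -0.1]
opening: 0.0593
finger_force: 24.8
```

Request:
step_arm --motion '[[[0.1,0,0,0],[0.2,0,0,0],[0.3,0,0,0],[0.4,0,0,0],[0.5,0,0,0],[0.5,0,0,0]]]'

```text
clock: 27.65
tool_pos: [0.5079, -0.062, 0.0088]
tool_rot: [[0.844, 0.536, 0.001], [0.536, -0.844, 0.0], [0.001, 0.0, -1.0]]
contact_force: [0.3, -0.2, -1.6]
opening: 0.0596
finger_force: 24.9
```

Request:
step_arm --motion '[[[0.1,0,0,0],[0.2,0,0,0],[0.3,0,0,0],[0.3,0,0,0]]]'

```text
clock: 28.15
tool_pos: [0.5104, -0.0603, 0.0088]
tool_rot: [[0.844, 0.536, 0.001], [0.536, -0.844, 0.0], [0.001, 0.0, -1.0]]
contact_force: [-0.9, -0.3, -1.0]
opening: 0.0591
finger_force: 24.8
```

Request:
step_arm --motion '[[[0.1,0,0,0],[0.2,0,0,0],[0.2,0,0,0]]]'

```text
clock: 28.52
tool_pos: [0.5111, -0.0599, 0.0088]
tool_rot: [[0.844, 0.536, -0.001], [0.536, -0.844, -0.001], [-0.001, 0.0, -1.0]]
contact_force: [-2.6, -1.7, 1.2]
opening: 0.0594
finger_force: 25.0
```

Request:
step_arm --motion '[[[0.1,0,0,0],[0.2,0,0,0],[0.2,0,0,0]]]'

```text
clock: 28.9
tool_pos: [0.5111, -0.0599, 0.0088]
tool_rot: [[0.844, 0.536, -0.004], [0.536, -0.845, -0.003], [-0.005, 0.0, -1.0]]
contact_force: [-5.4, -3.0, 4.8]
opening: 0.0589
finger_force: 25.1
```

It is flush against the bar. I'll relax the push, release and retreat.

Request:
step_arm --motion '[[[-0.2,0,0,0],[-0.2,0,0,0],[-0.2,0,0,0],[-0.2,0,0,0],[-0.2,0,0,0],[-0.2,0,0,0],[-0.2,0,0,0],[-0.2,0,0,0]]]' --hand 1

```text
clock: 29.9
tool_pos: [0.5118, -0.0595, 0.0088]
tool_rot: [[0.844, 0.536, 0.0], [0.536, -0.844, -0.0], [0.0, 0.0, -1.0]]
contact_force: [-0.2, 0.5, 0.6]
opening: 0.0878
finger_force: 0.0
```

Request:
step_arm --motion '[[[0,0,-1,0],[0,0,-4,0],[0,0,-8,0],[0,0,-13,0],[0,0,-18,0],[0,0,-18,0],[0,0,-18,0]]]'

```text
clock: 30.78
tool_pos: [0.5112, -0.0599, 0.1888]
tool_rot: [[0.844, 0.536, -0.0], [0.536, -0.844, -0.001], [-0.001, 0.0, -1.0]]
contact_force: [0.4, -1.0, -0.2]
opening: 0.088
finger_force: 0.0
```

Run:
```python
from h import *
s=observe();print(s['clock'],np.round(s['tool_pos'],4),np.round(s['tool_rot'],3).tolist(),s['opening'])
im=snap('wrist','w11');r=trace('wrist','arch_model');print([(d['conf'],np.round(d['bbox'])) for d in r])
m=r[0]['mask'].astype(np.uint8);c=max(cv2.findContours(m,0,1)[0],key=cv2.contourArea)
P=np.array([wz(*p[0],.04,s)[:2] for p in c],np.float32);print(cv2.minAreaRect(P))
y=np.radians(32.4);R=np.array([[np.cos(y),-np.sin(y)],[np.sin(y),np.cos(y)]]);Q=(P-[.5084,-.0609])@R;print(Q.min(0),Q.max(0))
print('knob',[(d['conf'],np.round(d['bbox'])) for d in search_frame('wrist','bolt_knob')])
```

```text
30.775 [ 0.5112 -0.0599  0.1888] [[0.844, 0.536, -0.0], [0.536, -0.844, -0.001], [-0.001, 0.0, -1.0]] 0.08800050753282465
[(0.86, array([321., 225.,  72.,  70.])), (0.16, array([291., 227., 232., 192.]))]
((0.5095117092132568, -0.06020383536815643), (0.06070583686232567, 0.06048687919974327), 31.892518997192383)
[-0.0290059  -0.03043322] [0.031468   0.03034669]
knob [(0.74, array([216., 227.,  59.,  28.]))]
```

View pics/w11.png

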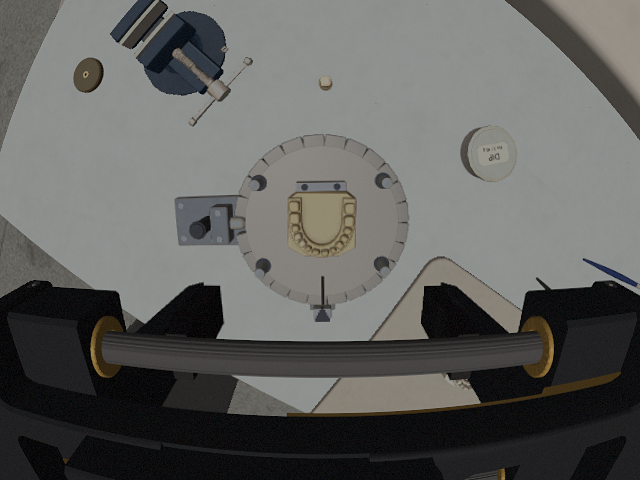

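The model at (321,225) sits centred and flush against the bar at (321,187). Its teeth face the pointer at (322,310), the line faces the pointer and the bolt is home. I'm handing in.

```bash
python3 -c "
from rig import *
print(close_job())"
```

```text
the job is handed in; nothing more can be done
None
```

The job is handed in at about 31 s, and the final wrist picture shows the line facing the pointer, the bolt home in the notch, and the arch model centred and flush against the bar with its teeth to the pointer; no verdict came back, and I viewed 12 pictures, over the limit of 10.

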